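Unlock the violin mould's turntable

ROBOT

A 6-joint arm with a two-finger parallel gripper is mounted at the origin on the work surface. World frame = base frame: x ahead of the robot, y to its left, z up, the work surface at z = 0. Lengths are in m, angles in rad, forces in N, time in s.
With the tool pointing down it reaches from about 0.3 to 0.85 m from the base axis. Payload 4.2 kg.
Tool frame: the origin (TCP) lies midway between the tips of the shut fingers; the grasp point (between the pads) lies 19 mm behind it (grip_point_offset is the distance from the TCP to the grasp point, in m); y points along the fingers, z is the direction in which the jaws open and shut, and the axes are right-handed (so a half turn about y gives the same grasp; the last joint's range is limited). The gripper opens to 91 mm and grips with 3 to 60 N. Pads are 32 mm wide; open, the fingers measure 118 mm over their backs; the gripper's body (76 mm by 178 mm) begins 60 mm behind the grasp point.
Start: joints at [1.247, 0.32, 1.565, -0, 1.257, -0.02], TCP at [0.172, 0.549, 0.214] pointing down, gripper open.
Joint ranges: [-3.11, 3.11], [-0.84, 2.01], [0.21, 2.61], [-1.34, 4.49], [0.05, 2.63], [-2.56, 2.56]. Speed limits (rad/s): [2.57, 2.57, 3.14, 3.14, 3.14, 3.14].

INTERFACE

Orientations are given as a unit quaternion [w, x, y, z].
In Python, from plant import read_state, get_image, sign_off, spot_in, grip_point_offset gives the robot as it stands. The module is installed in compiled form; this text tells all that it offers.
- The arm moves only by the tool play_rows, never from a script. Its argument "plan" is one flat list of numbers, 7 for each row, row after row: the shift along the tool's x, y, z in mm, then the turn, a rotation vector about the tool's x, y, z in degrees, then the finger opening in mm, from 0 to 91.2. A call has 1 to 5 rows; each row shifts and turns the pose as measured when the row begins, along the tool's axes as they then stand; what a row does not reach is not made up. A row lasts 1/8 s, in which the tool goes at most 62.5 mm and 10.7 degrees, less where a joint would pass 70% of its speed; a pose out of reach is approached as far as the arm can. A call is refused whole if a number of a shift passes 62.5 or a number of a turn 10.7, either way. A call with a gripper value outside its range is refused whole. The fingers move at their own pace and stop on an object; the grip force is fixed at half the most. Time passes only in rows, so rows that do not move let the fingers close. It gives the time, the measured TCP pose, the force and the opening at its end, in the units of the state.
- read_state(): the state, without advancing time (a new reading comes with each control period).
- get_image(name): name is "side" or "top"; returns a dict with "pixels" (480x640x3 uint8, red, green, blue), "fx", "fy", "cx", "cy" (pixels), "k1" (the pictures are not rectified: a ray, as slopes to the right and down, at radius r is drawn at 1 + k1 r^2 times it, then the intrinsics apply), "rvec" (rotation vector, rad) and "tvec" (3), from world to camera coordinates, as OpenCV has them. Camera axes: x right, y down, z forward; pixel columns grow to the right and rows downward; lengths in m; the calibration is good to about 2 mm. A picture is of the moment at which its call begins. There is no depth.
- sign_off(): hands the job in, once; it reports no verdict.
Trained networks look in the newest picture that a camera, given by its name, has taken for a name from the list of things; names that differ only in an ending like _2 or _b are one class to them, and where a whole thing is asked for, a point or a joint stands for the part that bears it (a point fixed in the world has none). Each returns a list of dicts, best first, with "conf" (0 to 1); they miss things now and then, are a little off and sometimes report something else, mostly with a low value. They report only what shows in the picture. A call takes as long as a camera call.
- spot_in(label, camera): "point" ([column, row] in pixels, amid what is visible of it).
The state is a dict: "time": time; "q": joint angles; "joint_velocities": joint speeds; "tau": joint torques, N m; "ee_pos": TCP position; "eef_rot": TCP orientation; "wrist_force": force on the tool from outside, world axes, zero at the start; "moment": the same for the moment, N m; "grip_width": finger opening in m.
Only numpy, scipy, OpenCV 4.12 (cv2) and the standard library are available. Lean on these libraries where they do the work, as an engineer would, in place of code of your own. Each camera call takes 0.05 s, during which the arm holds its last target.

TASK

The round turntable with the small violin mould is locked by its spring plunger. Pull that plunger's black T-handle straight up, give it a quarter turn and let it settle into its rest notch so that it stays retracted when you let go. Leave the matching plunger on the straight fence locked.

Things in the scene. Friction and masses are not known exactly. Their poses are not given: they have to be found in the camera images.
- mould_grip (a point): Middle of the black T-handle of the turntable's plunger, half-way up, on its vertical axis, 112 mm above the table when locked. Bar 48 mm long (x), 12 wide (y), 18 high (z); moves with the handle. The steel sleeve under it and all else of both fixtures end below 82 mm, but for the two T-handles. The turntable (270 mm across) with the violin mould lies beyond the plunger as seen from the robot.
- mould_lift (a joint): How far the turntable's plunger is drawn up (m): 0 locked, 0.010 resting in its notch, at most 0.020. A spring pulls it down, 4 N at 0 to 9 N at 0.020, plus 1 N of weight. A cross pin under the handle, parallel to the bar, lies in a deep slot of the sleeve: no turning (10 degrees of play) until drawn up over 0.0135.
- mould_turn (a joint): Turn of the turntable's T-handle about the vertical (rad): 0 locked, positive counter-clockwise from above, limits -1.95 and 1.95. The rest notch is a quarter turn away, either way: let down at 1.15 to 1.95, or -1.15 to -1.95, the pin drops in and stays. Little friction.
- fence_lift (a joint): How far the other, identical plunger is drawn up (m), 0 locked: it sits on the straight aluminium fence with a dark wooden strip and must stay locked.

How it is judged:
At the end, for the whole second after the job is handed in: The turntable's plunger rests in its notch: drawn up 8 to 12 mm, turned more than 1.0 rad (57 degrees) either way from locked, at rest and let go; the fence's plunger was never drawn up more than 4 mm (value of joint mould_lift between 0.008 and 0.012 m and (value of joint mould_turn above 1 rad or value of joint mould_turn below -1 rad) and velocity of joint mould_lift between -0.01 and 0.01 m/s); the robot touches nothing.
It fails at once if the fence's plunger is drawn up more than 4 mm (value of joint fence_lift above 0.004 m).
It also fails if it takes over 37 s, if anything falls off the work surface, if the arm or the gripper's body presses on something with over 40 N, if the wrist force passes 120 N, or if a joint passes its speed limit or range.

## Working session

There is one attempt and no reset: what is moved stays moved. The work goes in short steps, Python scripts to look and compute and a tool call to move; the robot and the scene stay as the last step left them, time stands still between calls to the robot, and variables do not carry over. Pictures are saved under pics/ and viewed, and the job is handed in when it is done.

Besides the shell and the picture viewer there is one more tool, called after ">>>" by a JSON object that holds its "name" and its "arguments", one argument or row to a line. play_rows: Moves the arm, as the interface text tells. Its arguments: {"type":"object","properties":{"plan":{"type":"array"}},"required":["plan"]}

```bash
mkdir -p pics; cat > h.py <<'E'
import numpy as np,cv2
from plant import *
def ray(im,p):
    K=np.array([[im['fx'],0,im['cx']],[0,im['fy'],im['cy']],[0,0,1.]])
    u=cv2.undistortPoints(np.array([[p]],float),K,np.array([im['k1'],0,0,0.]))[0,0]
    R=cv2.Rodrigues(np.array(im['rvec'],float))[0]
    return -R.T@np.array(im['tvec']), R.T@np.array([u[0],u[1],1.])
def atz(im,p,z):
    c,d=ray(im,p); return c+d*(z-c[2])/d[2]
def proj(im,X):
    K=np.array([[im['fx'],0,im['cx']],[0,im['fy'],im['cy']],[0,0,1.]])
    return cv2.projectPoints(np.array(X,float).reshape(-1,1,3),np.array(im['rvec'],float),np.array(im['tvec'],float),K,np.array([im['k1'],0,0,0.]))[0][:,0]
E
python3 - <<'E'
from h import *
for n in ['top','side']:
    im=get_image(n); cv2.imwrite(f'pics/{n}0.png',im['pixels'][:,:,::-1])
    print(n,ray(im,[320,240]))
    for l in ['mould_grip','mould_lift','fence_lift']:
        for s in spot_in(l,n): print(l,s,atz(im,s['point'],.112).round(4))
s=read_state();print(s)
from plant import grip_point_offset as g
print(g if not callable(g) else g())
E
```

```text
top (array([ 0.36967385, -0.01251949,  1.01675758]), array([ 0.14225114,  0.01384505, -0.98973928]))
mould_grip {'point': [460.9, 241.9], 'conf': 0.48} [ 0.4979 -0.2534  0.112 ]
mould_lift {'point': [459.3, 241.3], 'conf': 0.73} [ 0.499  -0.2505  0.112 ]
fence_lift {'point': [177.4, 204.6], 'conf': 0.78} [0.5637 0.2624 0.112 ]
side (array([ 0.35695925, -0.57040691,  0.68328665]), array([ 0.21026867,  0.68999224, -0.69285402]))
mould_grip {'point': [349.7, 381.1], 'conf': 0.87} [ 0.4953 -0.2617  0.112 ]
mould_lift {'point': [348.5, 381.2], 'conf': 0.84} [ 0.4937 -0.2614  0.112 ]
fence_lift {'point': [303.2, 155.7], 'conf': 0.73} [0.5647 0.2399 0.112 ]
{'time': 0.4, 'q': array([ 1.24699723e+00,  3.19707814e-01,  1.56468407e+00, -3.20510891e-08,
        1.25743508e+00, -1.99570690e-02]), 'joint_velocities': array([-0.00100738, -0.00076196, -0.0005605 ,  0.00057854, -0.00128591,
       -0.00076736]), 'tau': array([-1.14161368e-03, -4.11886168e+01, -2.31914502e+01,  7.26225902e-02,
        3.96716979e-02, -5.61794332e-05]), 'ee_pos': array([0.17198431, 0.54859537, 0.21384238]), 'eef_rot': array([-0.69888083,  0.69904407, -0.10702578,  0.10699747]), 'wrist_force': array([-0.61898795,  0.5517405 ,  0.27696702]), 'moment': array([ 0.03134725, -0.03780665,  0.01233603]), 'grip_width': 0.09138316618937033}
0.0188
```

View pics/top0.png

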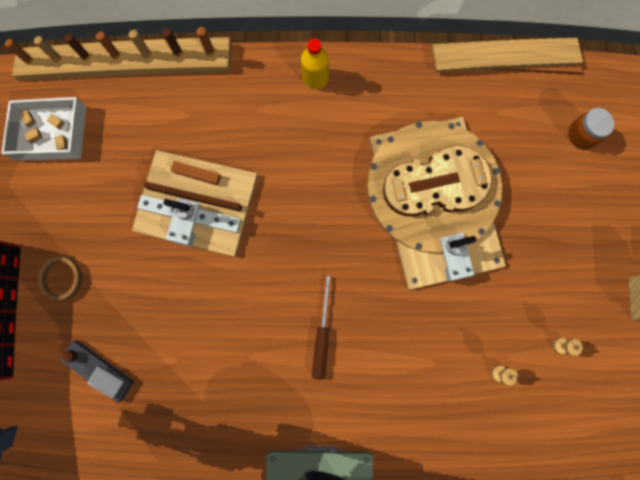

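View pics/side0.png

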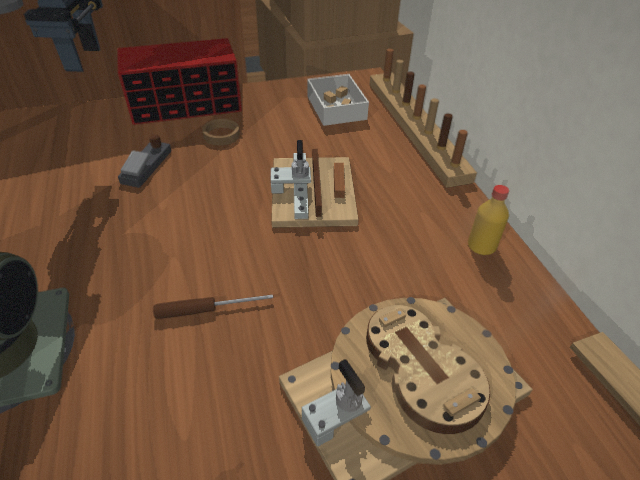

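The top view shows the turntable with the violin mould at about (437,185) and its black handle at about (462,242). The fence's handle is at about (177,205). In the side view the mould handle is at about (351,377) and the fence handle at (300,150). I'll zoom in to get the bar's axis.

```bash
python3 - <<'E'
from h import *
a=cv2.imread('pics/top0.png')[215:290,420:520]; b=cv2.imread('pics/side0.png')[345:445,300:400]
a=cv2.resize(a,(600,450),interpolation=cv2.INTER_CUBIC);b=cv2.resize(b,(600,600),interpolation=cv2.INTER_CUBIC)
cv2.imwrite('pics/za.png',a);cv2.imwrite('pics/zb.png',b)
E
```

```text
(no output)
```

View pics/za.png

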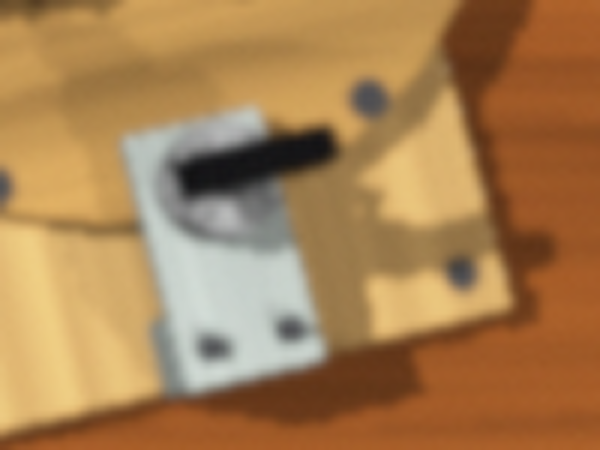

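View pics/zb.png

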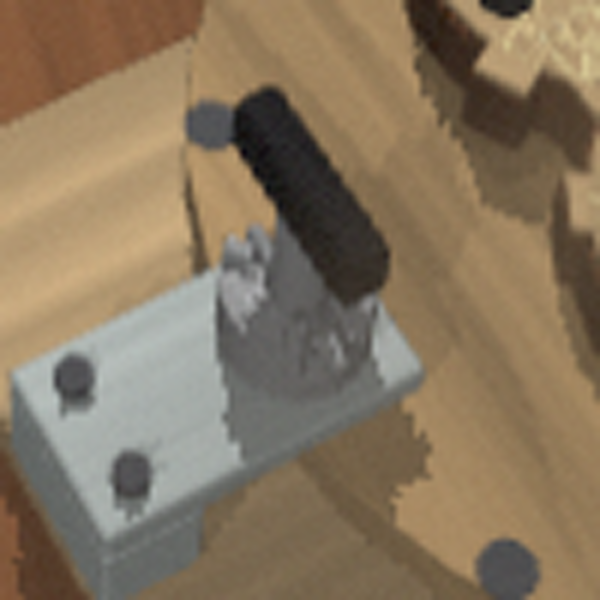

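```bash
cat >> h.py <<'E'
def tri(i1,p1,i2,p2):
    c1,d1=ray(i1,p1);c2,d2=ray(i2,p2)
    A=np.stack([d1,-d2],1);t=np.linalg.lstsq(A,c2-c1,rcond=None)[0]
    a=c1+d1*t[0];b=c2+d2*t[1];return (a+b)/2,np.linalg.norm(a-b)
E
python3 - <<'E'
from h import *
from scipy.spatial.transform import Rotation as R
T=get_image('top');S=get_image('side')
za=lambda x,y:[420+x/6-.4,215+y/6-.4]
zb=lambda x,y:[300+x/6-.4,345+y/6-.4]
print(tri(T,za(257,162),S,zb(312,195)))
for z in (.112,.121):print(z,*[atz(T,za(*p),z).round(4) for p in((180,178),(257,162),(335,145))])
print(*[atz(S,zb(*p),.112).round(4) for p in((262,118),(312,195),(362,275))])
s=read_state();q=s['eef_rot'];print(R.from_quat(q,scalar_first=True).as_matrix().round(3))
E
```

```text
(array([ 0.4990733 , -0.25648505,  0.11134145]), np.float64(0.001042196162976844))
0.112 [ 0.4935 -0.2326  0.112 ] [ 0.4985 -0.2562  0.112 ] [ 0.5038 -0.2803  0.112 ]
0.121 [ 0.4922 -0.2304  0.121 ] [ 0.4972 -0.2538  0.121 ] [ 0.5024 -0.2776  0.121 ]
[ 0.4949 -0.236   0.112 ] [ 0.4994 -0.2569  0.112 ] [ 0.5036 -0.2775  0.112 ]
[[ 0.954  0.     0.299]
 [-0.299 -0.     0.954]
 [ 0.    -1.    -0.   ]]
```

>>> {"name": "play_rows", "arguments": {
  "plan": [0, 0, 0, 0, 10, 0, 91, 0, 0, 0, 0, 10, 0, 91, 0, 0, 0, 0, 10, 0, 91, 0, 0, 0, 0, 10, 0, 91, 0, 0, 0, 0, 10, 0, 91]
}}

```text
time: 1.12
ee_pos: [0.172, 0.5486, 0.214]
eef_rot: [0.583, -0.583, 0.401, -0.401]
wrist_force: [-0.5, -0.2, -0.7]
grip_width: 0.091
```

>>> {"name": "play_rows", "arguments": {
  "plan": [0, 0, 0, 0, 10, 0, 91, 50, 0, 10, 0, 0, 0, 91, 50, 0, 10, 0, 0, 0, 91, 50, 0, 10, 0, 0, 0, 91, 50, 0, 10, 0, 0, 0, 91]
}}

```text
time: 1.75
ee_pos: [0.2494, 0.3575, 0.2133]
eef_rot: [0.546, -0.544, 0.45, -0.45]
wrist_force: [0.4, 0.1, -0.1]
grip_width: 0.0911
```

>>> {"name": "play_rows", "arguments": {
  "plan": [50, 0, 10, 0, 0, 0, 91, 50, 0, 10, 0, 0, 0, 91, 50, 0, 10, 0, 0, 0, 91, 50, 0, 10, 0, 0, 0, 91, 50, 0, 10, 0, 0, 0, 91]
}}

```text
time: 2.38
ee_pos: [0.3483, 0.1142, 0.2145]
eef_rot: [0.548, -0.543, 0.449, -0.451]
wrist_force: [2.4, 0.6, -0.1]
grip_width: 0.0911
```

```bash
cat > rel.py <<'E'
from h import *
from scipy.spatial.transform import Rotation as R
import sys
tgt=np.array([float(v) for v in sys.argv[1:4]]);yaw=float(sys.argv[4])
s=read_state();M=R.from_quat(s['eef_rot'],scalar_first=True)
zy=np.radians(yaw);Z=np.array([np.cos(zy),np.sin(zy),0]);Y=np.array([0,0,-1.]);X=np.cross(Y,Z)
G=R.from_matrix(np.stack([X,Y,Z],1))
print('t',s['time'],'pos',s['ee_pos'].round(4),'dmm',(M.inv().apply(tgt-s['ee_pos'])*1000).round(1),'rot',np.degrees((M.inv()*G).as_rotvec()).round(2),'q',s['q'].round(2),'F',s['wrist_force'].round(1),s['moment'].round(2),'w',s['grip_width'])
E
python3 rel.py .499 -.2565 .214 12
```

```text
t 2.375 pos [0.3483 0.1142 0.2145] dmm [3.927e+02 1.000e-01 7.700e+01] rot [-0.45 -0.97 -0.15] q [ 0.28 -0.02  1.98  0.    1.17  0.09] F [ 2.4  0.6 -0.1] [-0.09 -0.02  0.03] w 0.09108890634194708
```

>>> {"name": "play_rows", "arguments": {
  "plan": [48, 0, 9.5, 0, 0, 0, 91, 48, 0, 9.5, 0, 0, 0, 91, 48, 0, 9.5, 0, 0, 0, 91, 48, 0, 9.5, 0, 0, 0, 91, 48, 0, 9.5, 0, 0, 0, 91]
}}

```text
time: 3.0
ee_pos: [0.4432, -0.1208, 0.2162]
eef_rot: [0.55, -0.541, 0.448, -0.453]
wrist_force: [0.4, 0.9, 0.1]
grip_width: 0.0912
```

>>> {"name": "play_rows", "arguments": {
  "plan": [48, 0, 9.5, 0, 0, 0, 91, 48, 0, 9.5, 0, 0, 0, 91, 48, 0, 9.5, 0, 0, 0, 91, 0, 0, 0, 0, 0, 0, 91]
}}

```text
time: 3.5
ee_pos: [0.5006, -0.2648, 0.2161]
eef_rot: [0.549, -0.54, 0.448, -0.455]
wrist_force: [-0.7, 0.5, -0.1]
grip_width: 0.0912
```

```bash
python3 rel.py .499 -.2565 .094 12
```

```text
t 3.5 pos [ 0.5006 -0.2648  0.2161] dmm [ -8.3 122.1  -2. ] rot [-0.9  -1.35 -0.07] q [-0.51  0.3   1.59  0.01  1.24 -0.7 ] F [-0.7  0.5 -0.1] [-0.07  0.1  -0.04] w 0.09115661439943895
```

>>> {"name": "play_rows", "arguments": {
  "plan": [-8, 20, -2, -0.9, -1.3, 0, 91, 0, 20, 0, 0, 0, 0, 91, 0, 20, 0, 0, 0, 0, 91, 0, 0, 0, 0, 0, 0, 91]
}}

```text
time: 4.0
ee_pos: [0.4935, -0.2502, 0.1509]
eef_rot: [-0.551, 0.551, -0.447, 0.44]
wrist_force: [0.6, 0.6, 0.0]
grip_width: 0.0913
```

```bash
python3 rel.py .499 -.2565 .094 12; python3 - <<'E'
from h import *
for n in('top','side'):
    im=get_image(n);cv2.imwrite(f'pics/{n}1.png',im['pixels'][:,:,::-1])
E
```

```text
t 4.0 pos [ 0.4935 -0.2502  0.1509] dmm [ 7.7 56.8  4.4] rot [ 0.37  0.34 -0.4 ] q [-0.49  0.34  1.7   0.    1.11 -0.71] F [0.6 0.6 0. ] [-0.05  0.03  0.  ] w 0.09125049252570112
```

View pics/side1.png

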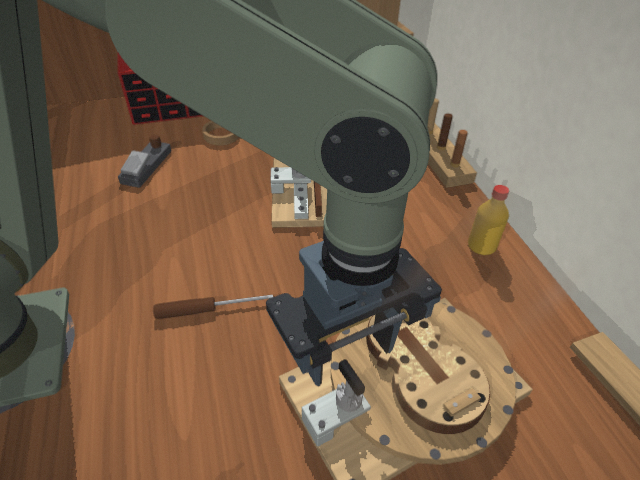

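The side view shows the two fingers straddling the black handle at (350,377), with the mould clear below. I'll correct laterally and then descend.

>>> {"name": "play_rows", "arguments": {
  "plan": [7, 12, 4, 0, 0, 0, 91, 0, 12, 0, 0, 0, 0, 91, 0, 10, 0, 0, 0, 0, 91, 0, 0, 0, 0, 0, 0, 91]
}}

```text
time: 4.6
ee_pos: [0.5014, -0.2575, 0.1179]
eef_rot: [0.551, -0.551, 0.444, -0.442]
wrist_force: [0.2, -0.2, 0.6]
grip_width: 0.0909
```

```bash
python3 rel.py .499 -.2565 .094 12
```

```text
t 4.6 pos [ 0.5014 -0.2575  0.1179] dmm [-1.5 23.9 -2.1] rot [ 0.06  0.37 -0.12] q [-0.5   0.38  1.73  0.    1.03 -0.71] F [ 0.2 -0.2  0.6] [-0.06  0.07 -0.02] w 0.09085973811671023
```

>>> {"name": "play_rows", "arguments": {
  "plan": [-1, 12, -2, 0, 0, 0, 91, 0, 11, 0, 0, 0, 0, 91, 0, 0, 0, 0, 0, 0, 91]
}}

```text
time: 4.97
ee_pos: [0.4989, -0.257, 0.0933]
eef_rot: [0.551, -0.551, 0.444, -0.442]
wrist_force: [-0.6, 0.1, -0.0]
grip_width: 0.0909
```

```bash
python3 rel.py .499 -.2565 .094 12
```

```text
t 4.975 pos [ 0.4989 -0.257   0.0933] dmm [-0.4 -0.7  0.2] rot [ 0.06  0.36 -0.13] q [-0.5   0.4   1.77  0.    0.97 -0.71] F [-0.6  0.1 -0. ] [-0.11  0.02 -0.01] w 0.09089556675510124
```

Now I close the fingers.

>>> {"name": "play_rows", "arguments": {
  "plan": [0, 0, 0, 0, 0, 0, 0, 0, 0, 0, 0, 0, 0, 0, 0, 0, 0, 0, 0, 0, 0, 0, 0, 0, 0, 0, 0, 0, 0, 0, 0, 0, 0, 0, 0]
}}

```text
time: 5.6
ee_pos: [0.4996, -0.2574, 0.0942]
eef_rot: [0.551, -0.551, 0.443, -0.443]
wrist_force: [-0.1, -1.1, 0.3]
grip_width: 0.0438
```

>>> {"name": "play_rows", "arguments": {
  "plan": [0, 0, 0, 0, 0, 0, 0, 0, 0, 0, 0, 0, 0, 0, 0, 0, 0, 0, 0, 0, 0, 0, 0, 0, 0, 0, 0, 0]
}}

```text
time: 6.1
ee_pos: [0.5001, -0.2573, 0.0944]
eef_rot: [0.551, -0.55, 0.443, -0.444]
wrist_force: [1.5, 0.6, -0.5]
grip_width: 0.0119
```

```bash
python3 rel.py .499 -.2565 .094 12
```

```text
t 6.1 pos [ 0.5001 -0.2573  0.0944] dmm [-1.   0.4 -0.9] rot [-0.1   0.35 -0.03] q [-0.5   0.4   1.77  0.    0.97 -0.71] F [ 1.5  0.6 -0.5] [ 0.03 -0.19 -0.02] w 0.011928779071532024
```

The opening reads 12 mm, which is the bar's width, so the handle is gripped. Next I lift it.

>>> {"name": "play_rows", "arguments": {
  "plan": [0, -6, 0, 0, 0, 0, 0, 0, -6, 0, 0, 0, 0, 0, 0, -5, 0, 0, 0, 0, 0, 0, 0, 0, 0, 0, 0, 0]
}}

```text
time: 6.6
ee_pos: [0.5001, -0.2573, 0.1099]
eef_rot: [0.551, -0.55, 0.444, -0.443]
wrist_force: [3.2, -0.1, -8.3]
grip_width: 0.0117
```

```bash
python3 rel.py .4995 -.2573 .1115 12
```

```text
t 6.6 pos [ 0.5001 -0.2573  0.1099] dmm [-0.1 -1.6 -0.6] rot [-0.03  0.34 -0.08] q [-0.5   0.39  1.75  0.    1.01 -0.71] F [ 3.2 -0.1 -8.3] [-0.33 -0.56 -0.03] w 0.011738228694102371
```

>>> {"name": "play_rows", "arguments": {
  "plan": [0, -2, -0.6, 0, 0, 0, 0, 0, 0, 0, 0, 0, 0, 0]
}}

```text
time: 6.85
ee_pos: [0.5, -0.2573, 0.1116]
eef_rot: [0.552, -0.55, 0.443, -0.443]
wrist_force: [3.9, 0.1, -9.1]
grip_width: 0.012
```

```bash
python3 rel.py .4995 -.2573 .1115 12;  python3 - <<'E'
from h import *
for n in('top','side'):
    im=get_image(n);cv2.imwrite(f'pics/{n}2.png',im['pixels'][:,:,::-1])
cv2.imwrite('pics/z2.png',cv2.resize(cv2.imread('pics/side2.png')[300:450,260:460],(800,600),interpolation=cv2.INTER_CUBIC))
E
```

```text
t 6.85 pos [ 0.5    -0.2573  0.1116] dmm [-0.1  0.1 -0.5] rot [-0.09  0.34 -0.09] q [-0.5   0.38  1.74  0.    1.01 -0.71] F [ 3.9  0.1 -9.1] [-0.28 -0.61 -0.01] w 0.011952987019897611
```

View pics/z2.png

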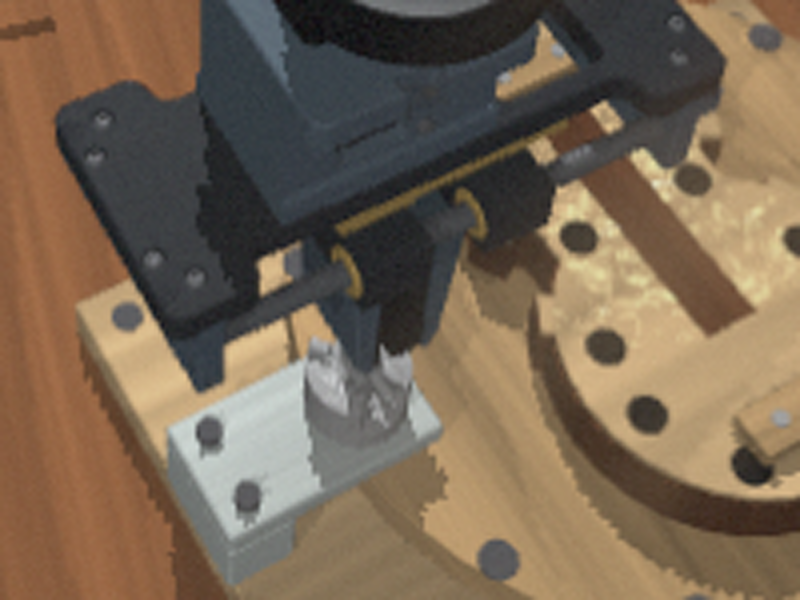

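The handle is held between the pads and drawn up about 17 mm (9.1 N pull, consistent with the spring). Next is the clockwise turn.

>>> {"name": "play_rows", "arguments": {
  "plan": [0, 0, -0.5, 0, 8, 0, 0, 0, 0, 0, 0, 8, 0, 0, 0, 0, 0, 0, 0, 0, 0]
}}

```text
time: 7.32
ee_pos: [0.4994, -0.2573, 0.1113]
eef_rot: [0.483, -0.481, 0.518, -0.517]
wrist_force: [4.5, -0.7, -9.1]
grip_width: 0.0117
```

```bash
python3 rel.py .4995 -.2573 .1115 -75
```

```text
t 7.325 pos [ 0.4994 -0.2573  0.1113] dmm [-0.1 -0.2  0.1] rot [ 4.000e-02  7.094e+01 -1.200e-01] q [-0.5   0.38  1.75  0.    1.01 -0.43] F [ 4.5 -0.7 -9.1] [-0.29 -0.66 -0.05] w 0.011685568039542352
```

>>> {"name": "play_rows", "arguments": {
  "plan": [0, -0.3, 0.7, 0, 9, 0, 0, 0, 0, 0, 0, 9, 0, 0, 0, 0, 0, 0, 9, 0, 0, 0, 0, 0, 0, 9, 0, 0]
}}

```text
time: 7.82
ee_pos: [0.4981, -0.2568, 0.1108]
eef_rot: [0.295, -0.296, 0.644, -0.641]
wrist_force: [2.6, -0.2, -9.1]
grip_width: 0.0119
```

```bash
python3 rel.py .500 -.2573 .1115 -75
```

```text
t 7.825 pos [ 0.4981 -0.2568  0.1108] dmm [-0.9 -0.7  1.7] rot [ 0.28 34.42  0.07] q [-0.5   0.38  1.75  0.    1.02  0.21] F [ 2.6 -0.2 -9.1] [-0.21 -0.6   0.05] w 0.011850766037575889
```

>>> {"name": "play_rows", "arguments": {
  "plan": [-0.9, -0.8, 1.7, 0, 9, 0, 0, 0, 0, 0, 0, 9, 0, 0, 0, 0, 0, 0, 9, 0, 0, 0, 0, 0, 0, 8, 0, 0, 0, 0, 0, 0, 0, 0, 0]
}}

```text
time: 8.45
ee_pos: [0.4974, -0.2556, 0.1106]
eef_rot: [0.084, -0.089, 0.705, -0.699]
wrist_force: [2.8, -0.6, -9.2]
grip_width: 0.0119
```

```bash
python3 rel.py .500 -.2573 .1042 -78
```

```text
t 8.45 pos [ 0.4974 -0.2556  0.1106] dmm [-2.2  6.4  2.4] rot [0.5  2.02 0.4 ] q [-0.5   0.39  1.74  0.    1.02  0.83] F [ 2.8 -0.6 -9.2] [-0.36 -0.81 -0.05] w 0.01190166493988347
```

>>> {"name": "play_rows", "arguments": {
  "plan": [-2, 0, 2, 0.5, 2, 0.4, 0, 0, 2, 0, 0, 0, 0, 0, 0, 2, 0, 0, 0, 0, 0, 0, 2, 0, 0, 0, 0, 0, 0, 0, 0, 0, 0, 0, 0]
}}

```text
time: 9.07
ee_pos: [0.4974, -0.2556, 0.1043]
eef_rot: [0.074, -0.077, 0.704, -0.702]
wrist_force: [-0.1, 0.8, -6.3]
grip_width: 0.012
```

```bash
python3 rel.py .500 -.2573 .1042 -78
```

```text
t 9.075 pos [ 0.4974 -0.2556  0.1043] dmm [-2.1  0.1  2.2] rot [0.23 0.24 0.24] q [-0.5   0.39  1.76  0.    1.    0.86] F [-0.1  0.8 -6.3] [ 0.14 -0.13 -0.02] w 0.011967405279228177
```

>>> {"name": "play_rows", "arguments": {
  "plan": [0, 1, 0, 0, 0, 0, 0, 0, 0, 0, 0, 0, 0, 0]
}}

```text
time: 9.32
ee_pos: [0.4974, -0.2556, 0.1043]
eef_rot: [0.074, -0.077, 0.704, -0.702]
wrist_force: [-0.5, 1.4, -5.5]
grip_width: 0.0118
```

```bash
python3 rel.py .500 -.2573 .1042 -78
```

```text
t 9.325 pos [ 0.4974 -0.2556  0.1043] dmm [-2.2  0.1  2.2] rot [0.21 0.25 0.21] q [-0.5   0.39  1.76  0.    1.    0.86] F [-0.5  1.4 -5.5] [ 0.19 -0.09 -0.04] w 0.01183141478328268
```

The TCP stopped at z = 0.1043 and the load is dropping, so the pin sits on the notch floor. I'll unload a little and then open.

>>> {"name": "play_rows", "arguments": {
  "plan": [0, 2, 0, 0, 0, 0, 0, 0, 0, 0, 0, 0, 0, 30, 0, 0, 0, 0, 0, 0, 40, 0, 0, 0, 0, 0, 0, 50, 0, 0, 0, 0, 0, 0, 60]
}}

```text
time: 9.95
ee_pos: [0.499, -0.2576, 0.1056]
eef_rot: [-0.076, 0.076, -0.702, 0.704]
wrist_force: [-0.2, -0.2, -1.0]
grip_width: 0.0488
```

>>> {"name": "play_rows", "arguments": {
  "plan": [0, 0, 0, 0, 0, 0, 70, 0, 0, 0, 0, 0, 0, 70, 0, 0, 0, 0, 0, 0, 70]
}}

```text
time: 10.32
ee_pos: [0.499, -0.2577, 0.1053]
eef_rot: [-0.076, 0.076, -0.702, 0.704]
wrist_force: [1.0, 0.1, -0.5]
grip_width: 0.07
```

```bash
python3 rel.py .500 -.2573 .1042 -78
```

```text
t 10.325 pos [ 0.499  -0.2577  0.1053] dmm [-1.1  1.1 -0.1] rot [-0.11  0.3   0.03] q [-0.5   0.39  1.75 -0.    1.    0.86] F [ 1.   0.1 -0.5] [-0.03  0.1  -0.03] w 0.07003214412617552
```

Released. Now I retreat straight up and look.

>>> {"name": "play_rows", "arguments": {
  "plan": [0, -20, 0, 0, 0, 0, 70, 0, -40, 0, 0, 0, 0, 70, 0, -40, 0, 0, 0, 0, 70, -40, 0, 0, 0, 0, 0, 70, -50, 0, 0, 0, 0, 0, 70]
}}

```text
time: 10.95
ee_pos: [0.586, -0.2389, 0.2089]
eef_rot: [-0.074, 0.075, -0.703, 0.704]
wrist_force: [0.8, -0.5, -0.0]
grip_width: 0.0699
```

>>> {"name": "play_rows", "arguments": {
  "plan": [-50, 0, 0, 0, 0, 0, 70, -50, 0, 0, 0, 0, 0, 70, 0, 0, 0, 0, 0, 0, 70]
}}

```text
time: 11.32
ee_pos: [0.6891, -0.2161, 0.2076]
eef_rot: [-0.075, 0.075, -0.702, 0.704]
wrist_force: [-0.2, 0.6, -1.3]
grip_width: 0.0699
```

```bash
python3 - <<'E'
from h import *
ims={}
for n in('top','side'):
    im=ims[n]=get_image(n);cv2.imwrite(f'pics/{n}3.png',im['pixels'][:,:,::-1]);
    for l in('mould_grip','fence_lift'):print(n,l,spot_in(l,n))
a=cv2.imread('pics/top3.png')[215:290,420:520]; b=cv2.imread('pics/side3.png')[345:420,300:400]
cv2.imwrite('pics/z3.png',np.vstack([cv2.resize(c,(400,300),interpolation=cv2.INTER_CUBIC) for c in (a,b)]))
E
```

```text
top mould_grip []
top fence_lift [{'point': [178.9, 205.1], 'conf': 0.65}]
side mould_grip [{'point': [349.8, 375.2], 'conf': 0.87}]
side fence_lift [{'point': [301.3, 155.9], 'conf': 0.57}]
```

View pics/z3.png

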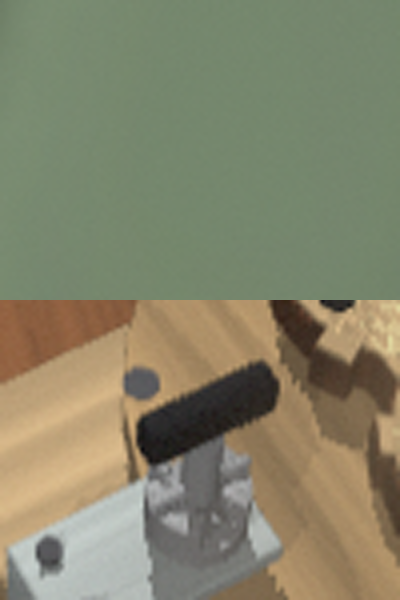

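View pics/side3.png

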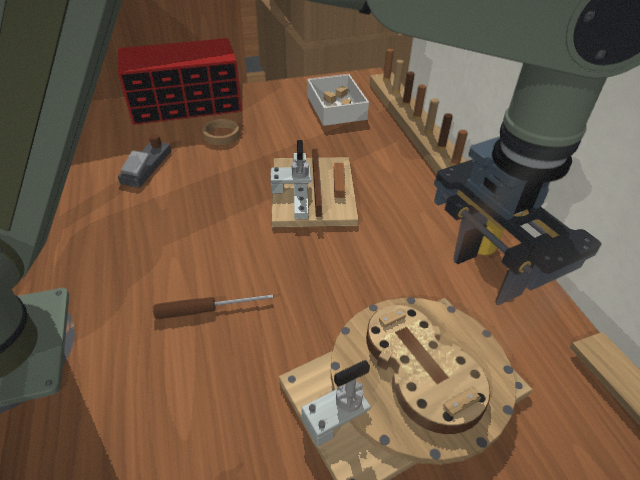

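The side view shows the handle turned about 90° at (352,372), with the gripper well clear at (515,220) and the fence handle unchanged at (300,150). I'll check height and angle numerically.

```bash
python3 - <<'E'
from h import *
from scipy.optimize import least_squares as L
im=get_image('side')
zb=lambda x,y:[300+x/4-.4,345+y/4-.4]
c=np.array(zb(208,111))
for z in (.112,.117,.122,.127): print(z,proj(im,[.499,-.2565,z])[0].round(1),c.round(1))
e=[atz(im,zb(*p),.122) for p in((147,140),(270,82))]
d=e[1]-e[0];print('len',np.linalg.norm(d),'ang',np.degrees(np.arctan2(d[1],d[0])))
s=read_state();print(s['time'],s['joint_velocities'].round(3),s['wrist_force'])
E
```

```text
0.112 [351.2 376.9] [351.6 372.4]
0.117 [351.4 374.9] [351.6 372.4]
0.122 [351.7 372.8] [351.6 372.4]
0.127 [351.9 370.7] [351.6 372.4]
len 0.04556420986818202 ang 12.117879879170193
11.675 [ 0.     0.    -0.006 -0.    -0.001 -0.   ] [ 0.31865463 -0.48472326  0.17912322]
```

The handle's height fits a lift of about 10–11 mm, and the bar now lies at 12° against −78° when locked, a 90° turn. I'm handing in.

```bash
python3 -c "
from plant import *
print(sign_off())"
```

```text
the job is handed in; nothing more can be done
None
```

The turntable's plunger is resting retracted in its notch and the job is handed in, at about 11.7 s of the 37 s allowed. I gripped its T-handle across the 12 mm width, drew it up about 17 mm and turned it about 90° clockwise. I then let it down until the pin carried the load, released it and moved the arm clear.

- **Lift:** the last side picture puts the handle about 10–11 mm above its locked height.
- **Turn:** the bar lies at about 12°, against about −78° when locked.
- **Fence plunger:** the arm never went near it, and it looks unchanged in both views.
- **Contact:** the wrist force is near zero and the gripper is clear of everything in the picture.

During the turn the tool drifted up to about 2.6 mm off the axis, which showed as a small side force of at most 4.5 N. In the last top view the arm hid the mould handle, so the final lift and turn are confirmed from the side camera only.

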